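# Shut the water-test case and hold it up level

### The arm

A 7-joint arm with a two-finger parallel gripper is mounted at the origin on the work surface. World frame = base frame: x ahead of the robot, y to its left, z up, the work surface at z = 0. Lengths are in m, angles in rad, forces in N, time in s.
With the tool pointing down it reaches from about 0.425 to 0.925 m from the base axis. Payload 6.8 kg.
Tool frame: the origin (TCP) lies at the very end of the fingers, on their centre line; the grasp point (between the pads) lies bot.grip_point_offset behind it (bot.grip_point_offset is the distance from the TCP to the grasp point, in m); z points along the fingers, y is the line along which they close (so a half turn about z gives the same grasp; the last joint's range is limited). The gripper opens to 85 mm and grips with 20 to 120 N. Pads are 22 mm wide; open, the fingers measure 114 mm over their backs; the gripper's body (76 mm by 85 mm) begins 54 mm behind the grasp point. The pads swing forward as they close: fully open they stand 13 mm farther back than shut.
Start: joints at [1.015, 0.477, 0.022, 1.555, -0.011, 1.109, -0.083], TCP at [0.292, -0.608, 0.231] pointing down, gripper open.
Joint ranges: [-2.96, 2.96], [-0.34, 2.1], [-1.41, 1.46], [0.24, 2.44], [-1.37, 4.51], [0.17, 1.92], [-2.96, 2.96]. Speed limits (rad/s): [2.39, 2.39, 3.14, 3.14, 3.14, 3.14, 3.14].

### API

Orientations are given as a unit quaternion [w, x, y, z].
In Python, from station import bot, imaging gives the robot as it stands. The module is installed in compiled form; this text tells all that it offers.
- The arm moves only by the tool carry_out, never from a script. Its argument "targets" is one flat list of numbers, 5 for each row, row after row: the closure in counts, from 0 (fully open) to 255 (shut), then the shift along the world's x, y, z in mm, then the turn about the world's z in degrees. A call has 1 to 20 rows; each row shifts and turns the commanded pose from where the row before left it; what a row does not reach is not made up. A row lasts 1/10 s, in which the tool goes at most 50 mm and 8.59 degrees, less where a joint would pass 70% of its speed; a pose out of reach is approached as far as the arm can. A call is refused whole if a number of a shift passes 50 or a number of a turn 8.59, either way. A call with a gripper value outside its range is refused whole. The fingers move at their own pace and stop on an object; "newtons" is the grip in N (left out, the last holds). Time passes only in rows, so rows that do not move let the fingers close. It gives the time, the measured TCP pose, the force, the opening and the grip force at its end, in the units of the state.
- bot.get_obs(): the state, without advancing time (a new reading comes with each control period).
- imaging.read_camera(name): name is "side" or "top"; returns a dict with "frame" (384x512x3 uint8, red, green, blue), "fov_y" (degrees; the focal length in pixels is half the picture's height over the tangent of half this angle, whatever the lens; pixels are square), "cx", "cy" (the principal point, pixels), "pose" (4x4, takes a point from camera to world coordinates). Camera axes: x right, y up, looking along -z (the intrinsics and any distortion apply to the point x, -y, -z); pixel columns grow to the right and rows downward; lengths in m; the calibration is good to about 2 mm. A picture is of the moment at which its call begins. There is no depth.
- bot.hand_in(): hands the job in; it is judged then, once.
The state is a dict: "t": time; "q": joint angles; "joint_vel": joint speeds; "joint_torque": joint torques, N m; "eef_pos": TCP position; "tool_rot": TCP orientation; "contact_force": force on the tool from outside, world axes, zero at the start; "torque": the same for the moment, N m; "gripper_width": opening from 0.0 (shut) to 1.0 (fully open); "grasp_force": force on a finger pad.
Only numpy, scipy, OpenCV 4.12 (cv2) and the standard library are available. Lean on these libraries where they do the work, as an engineer would, in place of code of your own. Each camera call takes 0.05 s, during which the arm holds its last target. There are 200 camera calls.

### The job

The cedar ledge has to be wiped under the water-test case: press the case's hinged lid shut until it clicks and stays, while the case stands on the ledge, then grip the case and lift it straight up. Finish while holding it in the gripper, steady and level, about 10 cm above the ledge over the place where it stood, with the lid still shut; keep the case upright throughout and do not shift or knock over the other things.

Things in the scene. Friction and masses are not known exactly. Their poses are not given: they have to be found in the camera images.
- case_mid (a point): centre (half-way up) of the water-test case: loose oblong white plastic box 110 mm long (its x), 60 mm wide (its y), 60 mm high (z up), straight walls, hinged grey lid, four vials fixed inside; 0.3 to 0.6 kg, balances within 6 mm of this point in x, y with lid shut; grip across its 60 mm width. Stands at either end of the ledge, its -x end (lid front) roughly to the robot
- case_lid (a joint): opening angle of the case's grey lid (rad): 0 fully shut, stands open at 0.7 to 0.95 at the start, stop at 1.3. A light spring opens it again unless it is pressed past a ball catch at its front: about 4 N at the front (more nearer the hinge), felt over the last 9 mm of its travel; past the catch it stays at about 0
- lid_hinge (a point): hinge axis (its y) of the lid, 55 mm in +x and 30 mm up from case_mid in the case's frame; its axes turn with the lid. The lid is a plate 122 mm long running along -x from here, 56 mm wide, underside at z = 0, upper face at z = 5 mm; shut, it overhangs the case by 12 mm at the front, with a small tongue there
- lid_front (a point): middle of the lid's front edge, on its upper face, 122 mm from the hinge axis; moves with the lid
- ledge: fixed cedar board 260 mm (its x) by 460 mm (its y), top face 30 mm above the table; origin under its centre on the table, z up
- cube_box: clear open-topped acrylic cube box, 80 mm each way, standing on the ledge at one of its two ends; a bystander, origin under its centre
- scraper: black magnetic glass scraper 70 x 36 mm, 29 mm high with its grey grip, on the middle of the ledge; a bystander, origin under its centre
- canister: closed orange food canister, 72 mm diameter, 95 mm high, on the table to the left or right of the ledge; a bystander, origin under its centre
- conditioner: white bottle, 60 mm diameter, 150 mm high, on the table left or right of the ledge; a bystander, origin under its centre
- pot: small terracotta pot, 70 mm diameter, 55 mm high, on the table right of the ledge; a bystander, origin under its centre
- dish: small white dish, 90 mm diameter, 30 mm high, on the table left of the ledge; a bystander, origin under its centre
There are look-alikes about, which are no part of the job. What is shaped like the part that bears case_mid but blue or purple is not meant.

How it is judged:
By the outcome, as a careful person would: the job done as asked, in the order asked, and still so for the second after the job is handed in, while the arm keeps its last pose, push and grip.
It also fails if it takes over 45 s, if anything falls off the work surface, if the arm or the gripper's body presses on something with over 40 N, if the wrist force passes 120 N, or if a joint passes its speed limit or range.

## Working session

There is one attempt and no reset: what is moved stays moved. The work goes in short steps, Python scripts to look and compute and a tool call to move; the robot and the scene stay as the last step left them, time stands still between calls to the robot, and variables do not carry over. Pictures are saved under pics/ and viewed, at most 10 in all, crops included, and the job is handed in when it is done.

Besides the shell and the picture viewer there is one more tool, called after "Call:" as name(argument=value, ...) on one line, values as JSON. carry_out: Moves the arm, as the interface text tells. Its arguments: {"type":"object","properties":{"targets":{"type":"array","items":{"type":"number"}},"newtons":{"type":"number"}},"required":["targets"]}

```bash
mkdir -p pics; cat > h.py <<'E'
import numpy as np, cv2, json
from station import bot, imaging
def snap(name,fn):
    d=imaging.read_camera(name); cv2.imwrite('pics/'+fn+'.png',cv2.cvtColor(d['frame'],cv2.COLOR_RGB2BGR)); np.save('pics/'+fn+'.npy',d,allow_pickle=True); return d
def load(fn): return np.load('pics/'+fn+'.npy',allow_pickle=True).item()
def ray(d,u,v):
    f=d['frame'].shape[0]/2/np.tan(np.radians(d['fov_y'])/2)
    P=np.array(d['pose']); r=P[:3,:3]@np.array([(u-d['cx'])/f,-(v-d['cy'])/f,-1]); return P[:3,3],r/np.linalg.norm(r)
def onz(d,u,v,z):
    o,r=ray(d,u,v); return o+r*(z-o[2])/r[2]
def tri(d1,p1,d2,p2):
    o,r=ray(d1,*p1);p,s=ray(d2,*p2)
    A=np.stack([r,-s],1); t=np.linalg.lstsq(A,p-o,rcond=None)[0]; a=o+r*t[0];b=p+s*t[1]
    return (a+b)/2,np.linalg.norm(a-b)
E
python3 - <<'E'
from h import *
for n in('side','top'):
    d=snap(n,n+'0'); print({k:v for k,v in d.items() if k!='frame'})
print(bot.get_obs(),bot.grip_point_offset)
E
```

```text
{'fov_y': 55.296074609587976, 'cx': 258.548435620979, 'cy': 186.54259509187244, 'pose': array([[-0.93334015,  0.27544931, -0.23022563,  0.18216237],
       [-0.35892378, -0.70337952,  0.61353971,  0.85440957],
       [ 0.0070631 ,  0.6552747 ,  0.75535765,  1.16415197],
       [ 0.        ,  0.        ,  0.        ,  1.        ]])}
{'fov_y': 54.74236716110437, 'cx': 258.07020900105334, 'cy': 191.0600799071609, 'pose': array([[ 0.00679265,  0.99732198, -0.07281989,  0.43769239],
       [-0.99976118,  0.00526053, -0.02121107, -0.01677401],
       [-0.0207712 ,  0.07294658,  0.99711953,  1.22256656],
       [ 0.        ,  0.        ,  0.        ,  1.        ]])}
{'t': 0.1, 'q': array([ 1.01490224,  0.47775677,  0.02233762,  1.55636013, -0.01149531,
        1.10932545, -0.08312843]), 'joint_vel': array([-7.58162407e-04, -2.08189187e-03, -9.02214122e-05, -2.63753894e-03,
        4.84506143e-04,  3.61532693e-04, -1.76993374e-03]), 'joint_torque': array([ 5.37100175e-03, -5.97758746e+01,  1.61434550e+00, -2.81950629e+01,
        1.29489176e-02,  4.98755457e-03, -4.49666902e-05]), 'eef_pos': array([ 0.2920125 , -0.60795702,  0.2303933 ]), 'tool_rot': array([-8.22623288e-04,  9.75039442e-01,  2.22030058e-01, -2.53409168e-04]), 'contact_force': array([-0.25136025, -0.99613423, -0.78113325]), 'torque': array([ 0.01840069,  0.04188147, -0.0683435 ]), 'grasp_force': 0.0, 'gripper_width': 1.0035434203066942} 0.0187
```

View pics/side0.png

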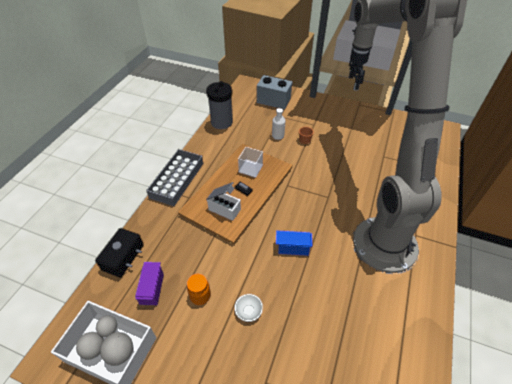

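View pics/top0.png

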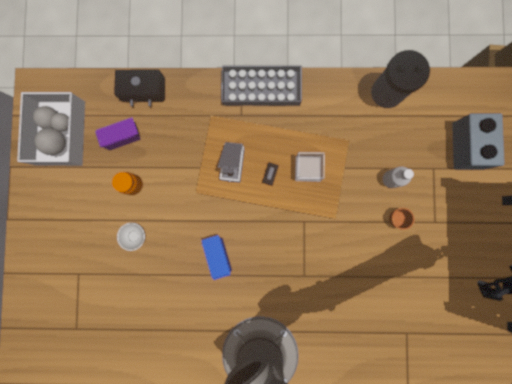

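Candidates: the white box with the grey lid (top 231,162; side 225,202), a blue box (top 216,257) and a purple box (top 118,133). The white one with a grey lid, on the ledge end, fits; I'll confirm in an enlarged crop.

```bash
python3 - <<'E'
from h import *
s=cv2.imread('pics/side0.png')[165:235,180:280];t=cv2.imread('pics/top0.png')[130:200,190:290]
im=np.vstack([cv2.resize(i,None,fx=4.2,fy=4.2,interpolation=cv2.INTER_CUBIC) for i in (s,t)])
im=np.hstack([cv2.resize(i,(400,280),interpolation=cv2.INTER_CUBIC) for i in (s,t)])
cv2.imwrite('pics/crop0.png',im)
E
```

```text
(no output)
```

View pics/crop0.png

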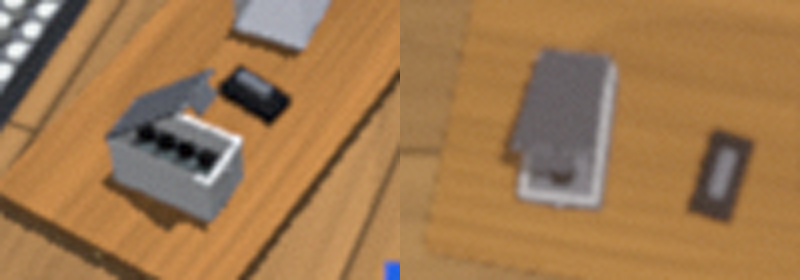

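```bash
python3 - <<'E'
from h import *
# average several frames for less noise
for n in('side','top'):
    fs=[imaging.read_camera(n)['frame'].astype(float) for _ in range(3)]
    np.save(f'pics/{n}avg.npy',np.mean(fs,0))
s=np.load('pics/sideavg.npy')[175:225,200:250];t=np.load('pics/topavg.npy')[138:188,210:260]
a=np.hstack([cv2.resize(i.astype(np.uint8),None,fx=8,fy=8,interpolation=cv2.INTER_CUBIC) for i in (s,t)])[:,:,::-1].copy()
for k in range(0,800,80):
    cv2.putText(a,str((200 if k<400 else 210)+(k%400)//8),(k,8),0,.3,(0,0,255)); cv2.line(a,(k,10),(k,14),(0,0,255))
for k in range(0,400,80): cv2.putText(a,f'{175+k//8}/{138+k//8}',(0,k+4),0,.3,(0,0,255))
cv2.imwrite('pics/crop1.png',a)
E
```

```text
(no output)
```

View pics/crop1.png

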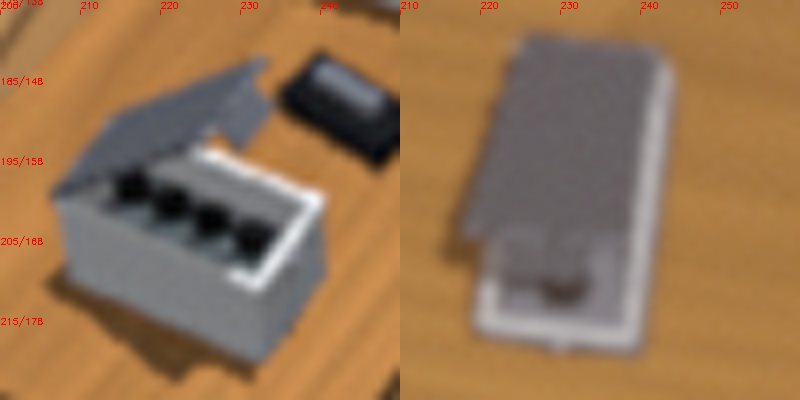

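The white case with raised grey lid and four dark vials is confirmed: it stands at the left end of the ledge. Its rim corners are at about side (231.5,211) and (240,199), top (219,179) and (240,181).

```bash
python3 - <<'E'
from h import *
S=load('side0');T=load('top0')
c=lambda X,Y,a,b:(a+(X+.5)/8-.5,b+(Y+.5)/8-.5)
s=lambda X,Y:c(X,Y,200,175); t=lambda X,Y:c(X-400,Y,210,138)
for n,p,q in [('f+y',s(256,290),t(475,337)),('f-y',s(323,193),t(643,350)),('h-y',None,t(674,60)),('h+y',s(57,193),t(520,37)),('bf+y',s(262,362),None),('bf-y',s(325,272),None),('bh+y',s(68,275),None)]:
    r=[n]
    if p and q: a,e=tri(S,p,T,q); r+=[a.round(4),round(e,4)]
    z=.03 if n[0]=='b' else .09
    if p: r+=['S',onz(S,*p,z)[:2].round(4)]
    if q: r+=['T',onz(T,*q,z)[:2].round(4), 'T.03',onz(T,*q,.03)[:2].round(4)]
    print(*r)
# lid front corners
for p,q in [(s(270,60),t(625,232)),(s(215,130),t(468,232))]: print('lid',tri(S,p,T,q),onz(T,*q,.17))
print('scr',onz(T,270,174,.05),'cube',onz(T,310,167,.11), 'ledge',[onz(T,*p,.03).round(3)[:2] for p in((209,117),(348,141),(335,217),(197,190))])
E
```

```text
f+y [0.5568 0.1285 0.0914] 0.0043 S [0.5594 0.128 ] T [0.5548 0.128 ] T.03 [0.5611 0.1356]
f-y [0.5516 0.0637 0.0899] 0.0031 S [0.5531 0.0641] T [0.5501 0.0632] T.03 [0.5561 0.0675]
h-y T [0.6628 0.0524] T.03 [0.6748 0.0561]
h+y [0.6699 0.1115 0.0924] 0.0025 S [0.6697 0.1097] T [0.6717 0.1122] T.03 [0.6841 0.119 ]
bf+y S [0.5606 0.1255]
bf-y S [0.5537 0.0651]
bh+y S [0.6692 0.1123]
lid (array([0.58062495, 0.06317345, 0.1729921 ]), np.float64(0.007316595146757586)) [0.58458778 0.0644717  0.17      ]
lid (array([0.58042566, 0.11831995, 0.1843165 ]), np.float64(0.004026925286136664)) [0.58436872 0.1208066  0.17      ]
scr [ 0.57791046 -0.02939897  0.05      ] cube [ 0.59248146 -0.14916789  0.11      ] ledge [array([0.768, 0.171]), array([ 0.689, -0.282]), array([ 0.443, -0.238]), array([0.527, 0.206])]
```

Call:
carry_out(targets=[255,8,18,8,-1,255,17,39,4,-1.9,255,17,39,3,-1.9,255,17,39,3,-1.9,255,17,39,3,-1.9,255,17,39,3,-1.9,255,17,39,3,-1.9,255,17,39,3,-1.9,255,17,39,3,-1.9,255,17,39,3,-1.9,255,17,39,3,-1.9,255,17,39,3,-1.9,255,17,39,3,-1.9,255,17,39,3,-1.9,255,17,39,3,-1.9,255,17,39,3,-1.9,255,17,39,3,-1.9,255,17,39,3,-1.9,255,8,18,0,-1,255,0,0,0,0])

```text
t: 2.4
eef_pos: [0.5977, 0.0949, 0.2912]
tool_rot: [-0.001, 0.997, -0.073, 0.0]
contact_force: [-0.3, 0.3, 0.9]
gripper_width: -0.0
grasp_force: 0.0
```

Call:
carry_out(targets=[255,0,-2,-30,1,255,0,-2,-40,0,255,0,0,-36,0,255,0,0,-8,0,255,0,0,-8,0,255,-4,0.5,-6,0,255,-4,0.5,-6,0,255,-4,0.5,-6,0,255,-4,0.5,-6,0,255,-4,0.5,-6,0,255,-4,0.5,-6,0,255,-4,0.5,-6,0,255,-4,0.5,-6,0,255,0,0,0,0])

```text
t: 3.8
eef_pos: [0.564, 0.0905, 0.1202]
tool_rot: [0.0, 0.998, -0.066, -0.001]
contact_force: [-0.6, 0.2, 0.1]
gripper_width: -0.002
grasp_force: 0.1
```

```bash
python3 - <<'E'
from h import *
print(bot.get_obs()['contact_force'])
s=snap('side','s1')['frame'][150:230,190:270];t=snap('top','t1')['frame'][125:205,195:275]
cv2.imwrite('pics/crop2.png',np.hstack([cv2.resize(i,None,fx=5,fy=5,interpolation=cv2.INTER_CUBIC) for i in (s,t)])[:,:,::-1])
E
```

```text
[-0.59768153  0.21395803  0.0523568 ]
```

View pics/crop2.png

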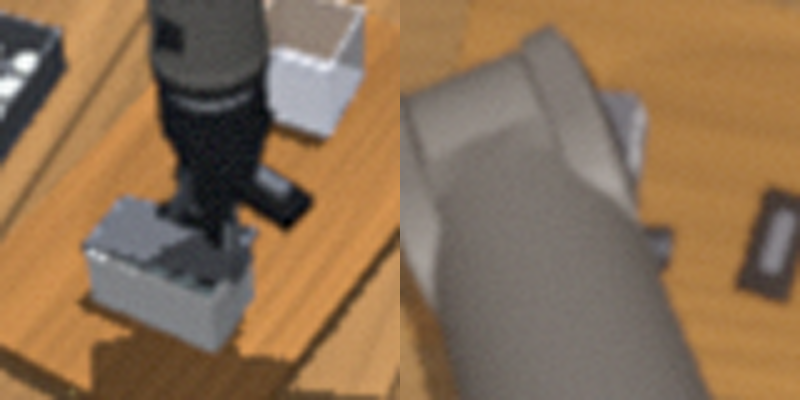

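The side view shows the finger tips on the lid near its front at crop (225,240), lid mostly lowered and the case unmoved. I'll press on.

Call:
carry_out(targets=[255,0,1,-4,0,255,0,1,-4,0,255,0,1,-4,0,255,0,0,-4,0,255,0,0,-3,0,255,0,0,-2,0,255,0,0,-2,0,255,0,0,-1,0,255,0,0,0,0])

```text
t: 4.8
eef_pos: [0.5653, 0.0935, 0.0971]
tool_rot: [-0.0, 0.998, -0.067, 0.0]
contact_force: [-0.1, -0.1, 0.4]
gripper_width: 0.001
grasp_force: 0.0
```

Call:
carry_out(targets=[255,0,0,-1,0,255,0,0,-1,0,255,0,0,-1,0,255,0,0,0,0])

```text
t: 5.2
eef_pos: [0.5656, 0.0935, 0.0948]
tool_rot: [0.0, 0.998, -0.067, 0.0]
contact_force: [-1.7, -0.5, 5.3]
gripper_width: 0.001
grasp_force: 2.7
```

Call:
carry_out(targets=[255,0,0,-1,0,255,0,0,-1,0,255,0,0,0,0])

```text
t: 5.5
eef_pos: [0.5656, 0.0937, 0.0941]
tool_rot: [0.0, 0.998, -0.067, 0.0]
contact_force: [-6.8, -2.4, 18.1]
gripper_width: -0.004
grasp_force: 8.8
```

Stiff contact at 18 N means the lid is on the stop. I'll raise, open and check.

Call:
carry_out(targets=[255,0,0,2,0,255,0,0,5,0,255,0,0,20,0,255,0,0,40,0,0,0,0,40,0,0,0,-40,10,0,0,0,-50,0,0,0,0,-50,0,0,0,0,-50,0,0,0,0,0,0,0])

```text
t: 6.5
eef_pos: [0.5642, -0.1062, 0.2091]
tool_rot: [0.002, 0.997, -0.073, -0.0]
contact_force: [-0.5, -0.1, 0.2]
gripper_width: 0.996
grasp_force: 0.0
```

```bash
python3 - <<'E'
from h import *
s=snap('side','s2')['frame'][175:225,200:250];t=snap('top','t2')['frame'][138:188,210:260]
cv2.imwrite('pics/crop3.png',np.hstack([cv2.resize(i,None,fx=8,fy=8,interpolation=cv2.INTER_CUBIC) for i in (s,t)])[:,:,::-1])
E
```

```text
(no output)
```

View pics/crop3.png

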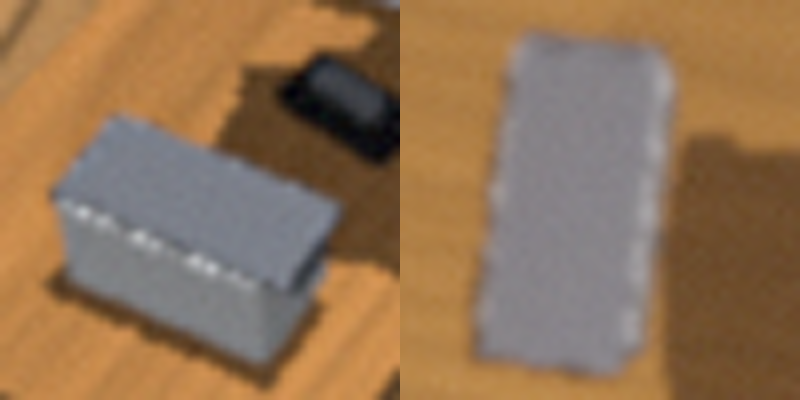

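Lid is shut and stays (side lid corners at crop (52,192),(118,115),(340,208),(298,290)); case still in place. Second measurement for grasp.

```bash
python3 - <<'E'
from h import *
S=load('s2');T=load('t2')
c=lambda X,Y,a,b:(a+(X+.5)/8-.5,b+(Y+.5)/8-.5)
s=lambda X,Y:c(X,Y,200,175); t=lambda X,Y:c(X-400,Y,210,138)
R=[]
for p,q in [(s(340,208),t(620,374)),(s(298,290),t(478,356)),(s(52,192),t(518,37)),(s(118,115),t(662,48))]:
    a,e=tri(S,p,T,q); R.append(a); print(a.round(4),round(e,4))
R=np.array(R); f=R[:2].mean(0);h=R[2:].mean(0); u=(h-f)[:2]; L=np.linalg.norm(u);print(L,np.degrees(np.arctan2(u[1],u[0]))); print('case mid',h[:2]-u/L*.055)
ed=R[2]-R[1],R[3]-R[0]; print([np.degrees(np.arctan2(e[1],e[0])) for e in ed])
E
```

```text
[0.5408 0.0718 0.0932] 0.0006
[0.5435 0.125  0.0949] 0.0073
[0.6708 0.1125 0.0936] 0.0004
[0.6654 0.0565 0.091 ] 0.0038
0.12670731586870276 -6.310709529094505
case mid [0.61343411 0.09052357]
[np.float64(-5.613273777661708), np.float64(-7.020855211036373)]
```

Call:
carry_out(targets=[0,12,49,0,1,0,12,49,0,0,0,12,49,0,0,0,12,49,0,0,0,0,0,-30,0,0,0,0,0,0,0,0,0,0,0])

```text
t: 7.3
eef_pos: [0.6121, 0.0982, 0.1789]
tool_rot: [0.0, 0.998, -0.057, -0.001]
contact_force: [-0.0, -0.4, 0.4]
gripper_width: 1.002
grasp_force: 0.0
```

Call:
carry_out(targets=[0,0,-8,-20,0,0,0,0,-20,0,0,0,0,-20,0,0,0,0,-14,0,0,0,0,-10,0,0,0,0,-10,0,0,0,0,-10,0,0,0,0,-10,0,0,0,0,-10,0,0,0,0,-8,0,0,0,0,0,0], newtons=50)

```text
t: 8.4
eef_pos: [0.612, 0.0896, 0.0459]
tool_rot: [0.0, 0.998, -0.058, -0.001]
contact_force: [-0.6, 0.4, -0.4]
gripper_width: 1.002
grasp_force: 0.0
```

Call:
carry_out(targets=[40,0,0,0,0,55,0,0,0,0,62,0,0,0,0,68,0,0,0,0,74,0,0,0,0,80,0,0,0,0,90,0,0,0,0,110,0,0,0,0,255,0,0,0,0,255,0,0,0,0,255,0,0,0,0], newtons=50)

```text
t: 9.5
eef_pos: [0.6131, 0.09, 0.0477]
tool_rot: [-0.0, 0.998, -0.058, 0.0]
contact_force: [-1.7, 0.4, 5.2]
gripper_width: 0.698
grasp_force: 52.9
```

Call:
carry_out(targets=[255,0,0,2,0,255,0,0,3,0,255,0,0,5,0,255,0,0,0,0,255,0,0,0,0])

```text
t: 10.0
eef_pos: [0.6128, 0.0897, 0.0573]
tool_rot: [0.0, 0.998, -0.058, 0.0]
contact_force: [0.3, 0.2, -4.4]
gripper_width: 0.699
grasp_force: 54.7
```

Call:
carry_out(targets=[255,0,0,5,0,255,0,0,10,0,255,0,0,10,0,255,0,0,10,0,255,0,0,10,0,255,0,0,10,0,255,0,0,10,0,255,0,0,10,0,255,0,0,8,0,255,0,0,5,0,255,0,0,2,0,255,0,0,0,0,255,0,0,0,0,255,0,0,0,0])

```text
t: 11.4
eef_pos: [0.6125, 0.0897, 0.1468]
tool_rot: [0.0, 0.998, -0.058, -0.0]
contact_force: [1.2, -0.7, -5.1]
gripper_width: 0.699
grasp_force: 54.8
```

```bash
python3 - <<'E'
from h import *
o=bot.get_obs();print(o['contact_force'],o['torque'],o['eef_pos'],o['grasp_force'])
s=snap('side','s3')['frame'];snap('top','t3')
cv2.imwrite('pics/crop4.png',np.hstack([cv2.resize(i,(400,400),interpolation=cv2.INTER_CUBIC) for i in (s[125:225,180:280],load('t3')['frame'][110:210,190:290])])[:,:,::-1])
E
```

```text
[ 1.21703199 -0.66116082 -5.05351011] [ 0.03780403 -0.06899994  0.00503818] [0.61252744 0.089738   0.14678003] 54.84467804431915
```

View pics/crop4.png

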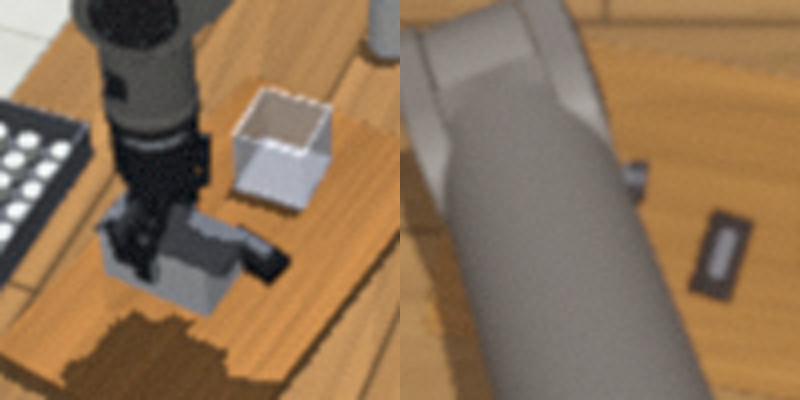

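```bash
python3 - <<'E'
from h import *
S=load('s3'); a=np.radians(-6.6); R=np.array([[np.cos(a),-np.sin(a)],[np.sin(a),np.cos(a)]])
for n,X,Y,l in [('front',212,315,(-.055,.03)),('hinge',107,272,(.055,.03))]:
    w=np.array([.6125,.0897])+R@l; u,v=180+(X+.5)/4-.5,125+(Y+.5)/4-.5
    zs=np.linspace(.1,.17,141); print(n, zs[np.argmin([np.linalg.norm(onz(S,u,v,z)[:2]-w) for z in zs])])
E
```

```text
front 0.1295
hinge 0.128
```

The case is level, with its underside about 10 cm above the ledge and the lid shut. Handing in.

```bash
python3 -c "
from h import *
print(bot.hand_in())"
```

```text
the job is handed in; nothing more can be done
None
```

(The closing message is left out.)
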